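Slide the bento lid out over the stand's edge

TASK

The bamboo bento lid lies flat on the white serving stand. With your fingertips, slide it along the stand towards the steel-trimmed edge, until the whole dark line across the lid lies right above that edge and square with it, so that the 40 mm of lid beyond the line stick out and somebody can take hold of it there later. Only slide the lid, never lift or tip it, and leave all the other things where they are.

Things in the scene. Friction and masses are not known exactly. Their poses are not given: they have to be found in the camera images.
- stand: fixed low serving stand: white square top 300 x 300 mm, flat, upper face 40 mm above its origin, on two dark wooden runners; standing on the black counter. Origin: centre of the underside, at counter height. z up. The edge with the steel trim (a dark grey metal strip, 12 mm wide on the top, along one side only) is its -y side (local y = -150 mm), running along its x axis; it faces roughly to the robot's right.
- trim_edge (a point): middle of the upper steel-trimmed edge of the stand (local 0, -150, 40 mm); axes as the stand's.
- lid: loose bamboo bento lid, a flat plate 110 mm (its x) by 150 mm (its y) by 8 mm thick, about 0.12 kg, lying flat on the stand. Origin: centre of its underside; z up. A thin dark brown line crosses it 40 mm from its -y end; that end starts 30 to 120 mm inside the trimmed edge, the lid being turned up to 0.2 rad from square. It slides by friction and stays where it is left.
- lid_line (a point): middle of the dark line on the lid's upper face (lid local 0, -35, 8 mm); axes as the lid's; the line runs along x over the lid's whole width.
- cup_on_stand: loose blue silicone muffin cup, 68 mm across the rim, 48 mm across the base, 32 mm high, standing on the stand beside the lid on its +x side; origin at the centre of its underside. Leave alone.
- cup_counter: another such blue muffin cup, on the counter to the near left. Leave alone.
- bento: open two-tier bamboo bento box, 110 x 150 x 87 mm, on the counter to the robot's left; origin at the centre of its underside. Leave alone.
- sandwich_case: clear plastic sandwich case with two blue clips, 138 x 148 x 43 mm, on the counter to the robot's right; origin at the centre of its underside. Leave alone.
- spoon: stainless spoon 170 mm long, lying on the counter to the far left. Leave alone.
- grater: flat orange plastic grater, about 183 x 65 x 10 mm, lying on the counter to the far right. Leave alone.
There are look-alikes about, which are no part of the job. What is meant by the lid is not pink, and is the smaller of those in its own colour.

How it is judged:
By the outcome, as a careful person would: the job done as asked, in the order asked, and still so for the second after the job is handed in, with the robot touching nothing.
It also fails if it takes over 40 s, if anything falls off the work surface, if the arm or the gripper's body presses on something with over 40 N, if the wrist force passes 120 N, or if a joint passes its speed limit or range.

ROBOT

A 6-joint arm with a two-finger parallel gripper is mounted at the origin on the work surface. World frame = base frame: x ahead of the robot, y to its left, z up, the work surface at z = 0. Lengths are in m, angles in degrees, forces in N, time in s.
With the tool pointing down it reaches from about 0.375 to 0.75 m from the base axis. Payload 9 kg.
Tool frame: the origin (TCP) lies where the fingers leave the gripper's body, on its centre line; the fingertips stand 73 mm ahead of it and the grasp point (between the pads) lies 54 mm ahead of it (robot.tip_reach is the distance from the TCP to the fingertips, in m); z points along the fingers, y is the direction in which the jaws open and shut (so a half turn about z gives the same grasp; the last joint's range is limited). The gripper opens to 85 mm and grips with 20 to 120 N. Pads are 22 mm wide; open, the fingers measure 114 mm over their backs; the gripper's body (76 mm by 85 mm) begins 54 mm behind the grasp point. The pads swing forward as they close: fully open they stand 13 mm farther back than shut.
Start: joints at [-78.02, 5.964, 5.575, 89.605, 0, 77.527], TCP at [0.248, -0.546, 0.304] pointing down, gripper open.
Joint ranges: [-171.21, 171.21], [-48.23, 106.86], [-62.78, 66.21], [-105.2, 120.99], [-86.42, 89.51], [-180, 180]. Speed limits (degrees/s): [127.2, 127.2, 147.25, 180, 180, 180].

INTERFACE

Orientations are given as [roll, pitch, yaw] about the fixed x, y, z axes, in that order (R = Rz(yaw) Ry(pitch) Rx(roll)).
In Python, from plant import robot gives the robot as it stands. Calls block until the motion is done:
- robot.move_pose(position, orientation): joint-space move of the TCP to a pose.
- robot.line_to(position, vel=0.15, rotation=None, guard=None): straight line of the TCP; rotation=None keeps the orientation; vel is the mean speed in m/s. With guard (N) it stops when the force on the tool has changed by that much, and returns True; else False.
- robot.goto_joints(angles): joint-space move.
- robot.set_gripper(opening): finger opening in m; the grip force is fixed at half the most; returns when the fingers have stopped.
- robot.pause(seconds).
- robot.ik(position, orientation): joint angles nearest the present ones, or None.
- robot.observe(): the state.
- robot.grab_frame(name): name is "side" or "top"; returns the picture (400x640x3 uint8, blue, green, red); there is no depth.
- robot.get_calibration(name): a dict with "vertical_fov" (degrees; the focal length in pixels is half the picture's height over the tangent of half this angle, whatever the lens; pixels are square), "cx", "cy" (the principal point, pixels), "rvec" (rotation vector, rad) and "tvec" (3), from world to camera coordinates, as OpenCV has them. Camera axes: x right, y down, z forward; pixel columns grow to the right and rows downward; lengths in m; the calibration is good to about 2 mm. A picture is of the moment at which its call begins. get_calibration takes no time and is no camera call.
A pose or a line that the arm cannot do raises robot.IKError and nothing moves.
- robot.job_done(): hands the job in, once; it reports no verdict.
The state is a dict: "time": time; "q": joint angles; "qvel": joint speeds; "joint_torque": joint torques, N m; "tool_pos": TCP position; "tcp_rot": TCP orientation; "ft_force": force on the tool from outside, world axes, zero at the start; "torque": the same for the moment, N m; "gripper_width": finger opening in m.
Only numpy, scipy, OpenCV 4.12 (cv2) and the standard library are available. Lean on these libraries where they do the work, as an engineer would, in place of code of your own. Each camera call takes 0.05 s, during which the arm holds its last target. There are 200 camera calls.

## Working session

There is one attempt and no reset: what is moved stays moved. The work goes in short steps, each a Python script; the robot and the scene stay as the last script left them, time stands still between calls to the robot, and variables do not carry over. Pictures are saved under pics/ and viewed, about 8 in all and at most 12, crops included, and the job is handed in when it is done.

```bash
mkdir -p pics; ls
python3 - <<'E'
from plant import robot
import cv2
for n in("top","side"):
    cv2.imwrite(f"pics/{n}0.png",robot.grab_frame(n)); print(n,robot.get_calibration(n))
print(robot.observe(), robot.tip_reach)
E
```

```text
pics
top {'vertical_fov': 45.59583870110821, 'cx': 325.94136071420183, 'cy': 195.1405036742548, 'rvec': array([ 2.23441233, -2.1708669 ,  0.06678967]), 'tvec': array([-0.04418179,  0.5379778 ,  1.35416423])}
side {'vertical_fov': 50.971470218011575, 'cx': 315.9951777442267, 'cy': 197.72856474176743, 'rvec': array([ 0.08209892, -2.67929546,  1.60312132]), 'tvec': array([0.53203396, 0.08722721, 1.11668817])}
{'time': 0.1, 'q': array([-7.80205973e+01,  5.99561964e+00,  5.53256445e+00,  8.96026136e+01,
       -8.38126756e-04,  7.75261927e+01]), 'qvel': array([ 0.05756959, -0.06679478,  0.14168256, -0.02734073, -0.02995142,
        0.02780138]), 'joint_torque': array([ 7.80255039e-03, -5.58206534e+01,  5.04719496e+01,  1.29674625e-02,
       -2.62107023e-04,  2.32322083e-05]), 'tool_pos': array([ 0.24832906, -0.54598367,  0.30320578]), 'tcp_rot': array([-1.79935700e+02, -1.33656832e-02,  2.44532030e+01]), 'ft_force': array([-0.09526374, -0.00281817,  0.36982482]), 'torque': array([ 0.07651378, -0.02017127, -0.01803991]), 'gripper_width': 0.08546748017580989} 0.0726
```

View pics/top0.png

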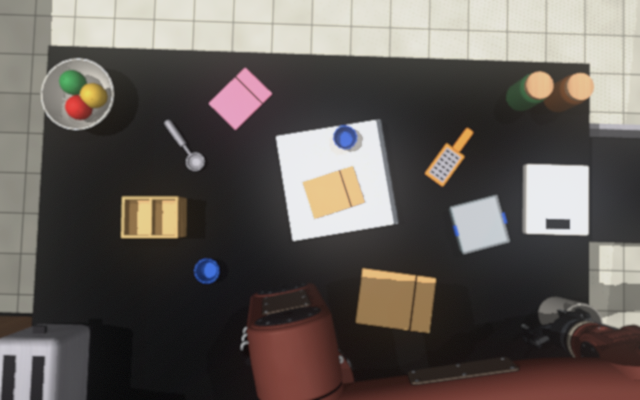

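View pics/side0.png

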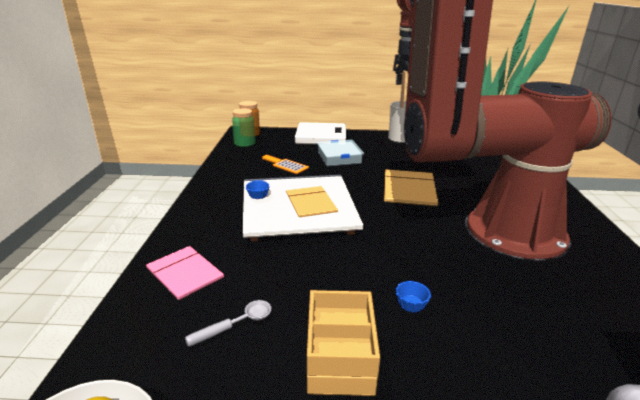

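Candidates for the lid are the pink plate at (240,98), the large bamboo plate on the counter at (396,300) and the small bamboo plate on the white stand at (334,192). Only the last is bamboo and the smaller of its colour, and it lies on the stand with its line at about x=347. The trim should be on the stand's right side, at about x=390. I'll check both in an enlarged crop and measure.

```bash
cat > h.py <<'E'
import cv2, numpy as np
from plant import robot
def cam(n):
    c=robot.get_calibration(n); f=200/np.tan(np.radians(c["vertical_fov"]/2))
    K=np.array([[f,0,c["cx"]],[0,f,c["cy"]],[0,0,1]]); R=cv2.Rodrigues(c["rvec"])[0]
    return K,R,np.array(c["tvec"],float)
def ray(n,p):
    K,R,t=cam(n); p=np.atleast_2d(p).astype(float)
    d=np.c_[p,np.ones(len(p))]@np.linalg.inv(K).T@R
    return -R.T@t,d
def toplane(n,p,z):
    o,d=ray(n,p); return (o+d*((z-o[2])/d[:,2])[:,None])[:,:2]
def proj(n,P):
    K,R,t=cam(n); q=(np.atleast_2d(P)@R.T+t)@K.T; return q[:,:2]/q[:,2:]
def tri(p,q):
    A=[];b=[]
    for n,x in(("top",p),("side",q)):
        o,d=ray(n,x); d=d[0]/np.linalg.norm(d[0]); M=np.eye(3)-np.outer(d,d); A.append(M);b.append(M@o)
    return np.linalg.lstsq(np.vstack(A),np.hstack(b),rcond=None)[0]
S=6
def up(img,roi):   # roi x0,y0,x1,y1
    x0,y0,x1,y1=roi; return cv2.resize(img[y0:y1,x0:x1],None,fx=S,fy=S,interpolation=cv2.INTER_CUBIC)
def topix(c,roi): return (c.reshape(-1,2)+.5)/S-.5+np.array(roi[:2])
def biggest(m): 
    cs=cv2.findContours(m.astype(np.uint8),cv2.RETR_EXTERNAL,cv2.CHAIN_APPROX_NONE)[0]; return max(cs,key=cv2.contourArea)
def lidmask(u):
    h=cv2.cvtColor(u,cv2.COLOR_BGR2HSV); return (h[...,0]>8)&(h[...,0]<30)&(h[...,1]>70)
E
python3 - <<'E'
from h import *
roi=(265,110,405,250)
t=cv2.imread("pics/top0.png"); u=up(t,roi)
cv2.imwrite("pics/crop0.png",cv2.resize(u,(600,600)))
print("row210:",t[210,380:402].tolist()); print("row190",t[190,335:370].tolist())
g=cv2.cvtColor(u,cv2.COLOR_BGR2HSV)
st=(g[...,2]>120)
c=topix(biggest(st),roi); w=toplane("top",c,.04).astype(np.float32); r=cv2.minAreaRect(w); print("stand",r,cv2.boxPoints(r))
c=topix(biggest(lidmask(u)),roi); w=toplane("top",c,.048).astype(np.float32); r=cv2.minAreaRect(w); print("lid",r,cv2.boxPoints(r)); B=cv2.boxPoints(r)
pt=proj("top",np.c_[B,[.048]*4]); 
rs=(225,165,375,250); s=cv2.imread("pics/side0.png"); us=up(s,rs)
cs=biggest(lidmask(us)); q=topix(cv2.approxPolyDP(cs,.03*cv2.arcLength(cs,True),True),rs); print("side corners",q)
ps=proj("side",np.c_[B,[.048]*4])
for a,b in zip(pt,ps):
    k=q[np.argmin(np.linalg.norm(q-b,axis=1))]; print(a,b,k,tri(a,k))
print("campos",ray("top",[0,0])[0])
E
```

```text
row210: [[238, 236, 235], [238, 236, 235], [238, 236, 235], [239, 236, 235], [239, 236, 235], [238, 236, 235], [239, 236, 235], [239, 236, 235], [239, 236, 235], [237, 234, 233], [225, 223, 221], [186, 182, 180], [145, 140, 138], [128, 123, 120], [123, 119, 115], [114, 109, 106], [90, 88, 86], [65, 64, 64], [54, 54, 56], [52, 52, 54], [52, 53, 54], [51, 51, 52]]
row190 [[141, 200, 234], [141, 200, 234], [142, 200, 234], [142, 200, 234], [142, 199, 234], [141, 199, 234], [141, 199, 234], [141, 199, 234], [139, 195, 232], [129, 178, 220], [111, 149, 183], [108, 144, 176], [124, 171, 211], [137, 194, 231], [140, 199, 234], [141, 199, 234], [140, 199, 234], [140, 198, 234], [141, 199, 234], [140, 199, 234], [140, 198, 234], [140, 198, 234], [140, 198, 234], [139, 197, 233], [141, 195, 230], [158, 194, 222], [197, 209, 219], [229, 228, 228], [237, 235, 234], [239, 237, 236], [238, 237, 236], [237, 237, 236], [237, 237, 236], [238, 237, 236], [239, 237, 236]]
stand ((0.5832589268684387, -0.05424515902996063), (0.30445191264152527, 0.30094027519226074), 11.014827728271484) [[ 0.405088    0.
[... 270 characters left out ...]
9  -0.10008502]
 [ 0.5720738   0.03880338]]
side corners [[337.41666667 209.08333333]
 [320.58333333 185.75      ]
 [285.58333333 190.75      ]
 [298.91666667 216.75      ]]
[314.20180044 218.33738619] [339.25144513 208.80775402] [337.41666667 209.08333333] [0.47395178 0.00267198 0.04693557]
[364.29503257 201.92826676] [322.56687104 184.84625833] [320.58333333 185.75      ] [ 0.52440849 -0.13647495  0.04459257]
[352.34451049 165.82456009] [287.18616723 189.22172421] [285.58333333 190.75      ] [ 0.62467093 -0.10029773  0.04260837]
[302.38282994 182.06980866] [300.23598258 214.29284813] [298.91666667 216.75      ] [0.5740734  0.03916565 0.04061008]
campos [ 0.4726642  -0.01286432  1.37896917]
```

View pics/crop0.png

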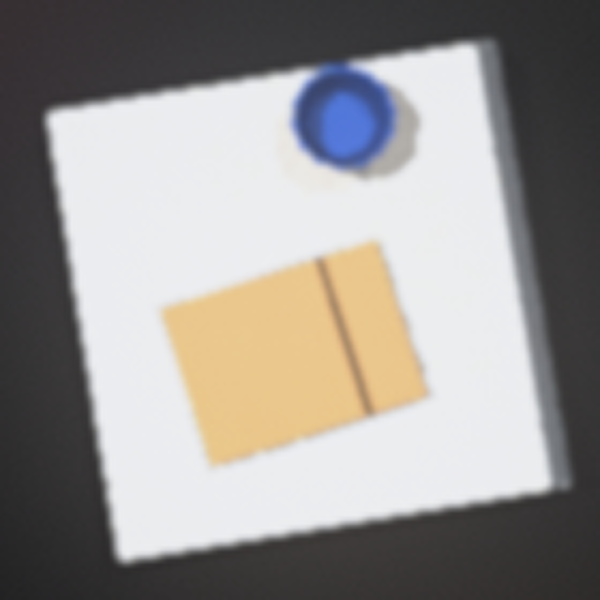

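The crop confirms it. The small bamboo plate on the stand has its dark line near its right (-y) end, and the grey steel trim is on the stand's right side. The cup is above the lid at about (345,137). Stand yaw is about 11°, lid yaw about 19.8°, and the triangulated lid corners average z ≈ 44 mm (expected 48). Next I'll refine the edge and cup positions and move the open, squared gripper behind the lid's far end.

```bash
cat >> h.py <<'E'
def crossings(img,A,B,z,th,n=40,w=.022,inner=False):
    """world edge A->B: sample grey profiles across it, return subpixel crossing offsets' world pts"""
    g=cv2.GaussianBlur(cv2.cvtColor(img,cv2.COLOR_BGR2GRAY),(0,0),.6).astype(np.float32)
    d=(B-A)/np.linalg.norm(B-A); nn=np.array([d[1],-d[0]]); out=[]
    for s in np.linspace(.12,.88,n):
        o=np.linspace(-w,w,111); P=A+(B-A)*s+o[:,None]*nn
        p=proj("top",np.c_[P,np.full(len(P),z)]).astype(np.float32)
        v=cv2.remap(g,p[:,:1],p[:,1:],cv2.INTER_LINEAR)[:,0]
        k=np.where((v[:-1]-th)*(v[1:]-th)<=0)[0]
        if len(k)==1: out.append(P[k[0]])
    return np.array(out)
def fit(P):
    vx,vy,x,y=cv2.fitLine(P.astype(np.float32),cv2.DIST_HUBER,0,1e-4,1e-4).ravel(); return np.array([x,y]),np.array([vx,vy])
E
python3 - <<'E'
from h import *
t=cv2.imread("pics/top0.png")
C=np.array([[.405,.0644],[.4626,-.231],[.7614,-.1729],[.7039,.1225]])
res={}
for nm,a,b,th in(("in",1,2,181),("out",1,2,85),("py",3,0,145),("mx",0,1,145),("px",2,3,145)):
    P=crossings(t,C[a],C[b],.04,th); p,d=fit(P); res[nm]=(p,d); print(nm,len(P),p,np.degrees(np.arctan2(d[1],d[0])))
th=np.radians(np.mean([np.degrees(np.arctan(res[k][1][1]/res[k][1][0])) for k in("in","py")])); ex=np.array([np.cos(th),np.sin(th)]); ey=np.array([-ex[1],ex[0]])
for k in res: print(k,res[k][0]@ex,res[k][0]@ey)
print("yaw",np.degrees(th))
L=np.array([.5468,-.0487]); print("lid c",L@ex,L@ey)
B=np.array([[.4715,.0027],[.5214,-.1362],[.6220,-.1001],[.5721,.0388]]);print(np.c_[B@ex,B@ey])
h=cv2.cvtColor(t,cv2.COLOR_BGR2HSV)[110:170,320:375]; m=(h[...,0]>100)&(h[...,0]<125)&(h[...,1]>120)
c=biggest(m).reshape(-1,2)+[320,110]; (x,y),r=cv2.minEnclosingCircle(c.astype(np.float32)); w=toplane("top",[x,y],.072)[0]; print("cup",x,y,r,w,w@ex,w@ey)
for yaw in(101,-79): print(robot.ik([.53,.09,.2],[180,0,yaw]))
E
```

```text
in 40 [ 0.60594666 -0.19257301] 11.043477
out 40 [ 0.5945526  -0.20856175] 11.173605
py 40 [0.5460869 0.0898277] 11.047384
mx 40 [ 0.43031934 -0.05708947] -78.96634
px 30 [0.723572   0.01306293] -78.99533
in 0.5578273 -0.30509737
out 0.54358107 -0.31860697
py 0.5531808 -0.016459614
mx 0.4114103 -0.13847564
px 0.712671 -0.12580626
yaw 11.04543
lid c 0.527340552778542 -0.15255778831839562
[[ 0.46328303 -0.08768342]
 [ 0.48564719 -0.23357059]
 [ 0.59129993 -0.217413  ]
 [ 0.56893577 -0.07152583]]
cup 345.5 136.0 11.543496131896973 [ 0.70158948 -0.07741478] 0.6737612592155955 -0.2103963417846457
[ -4.31258626  -4.59934217 -15.86447078  78.73487139   0.
  74.68741374]
[  -4.31258626   -4.59934217  -15.86447078   78.73487139    0.
 -105.31258626]
```

```bash
cat >> h.py <<'E'
TH=np.radians(11.05); EX=np.array([np.cos(TH),np.sin(TH)]); EY=np.array([-EX[1],EX[0]]); EDGE=-.3171; O=[180,0,101.05]
def at(xs,ys,z): p=xs*EX+ys*EY; return [p[0],p[1],z]
def lift(xs,ys): robot.line_to(at(xs,ys,.19),.2)
E
python3 - <<'E'
from h import *
xs=.525
robot.set_gripper(.06); print(robot.observe()["gripper_width"])
robot.move_pose(at(xs,-.038,.19),O)
robot.line_to(at(xs,-.038,.135),.1)
print(robot.line_to(at(xs,-.038,.105),.02,guard=4))
o=robot.observe(); zt=o["tool_pos"][2]; print(o["time"],o["tool_pos"],o["tcp_rot"],o["ft_force"])
robot.line_to(at(xs,-.038,zt+.003),.05); f0=robot.observe()
cv2.imwrite("pics/side1.png",robot.grab_frame("side")[130:270,200:400])
robot.line_to(at(xs,-.184,zt+.003),.05); o=robot.observe(); print(o["tool_pos"],o["ft_force"]-f0["ft_force"])
robot.line_to(at(xs,-.165,zt+.003),.1); robot.line_to(at(xs,-.1,.19),.2); robot.line_to(at(xs,.08,.22),.25)
cv2.imwrite("pics/top2.png",robot.grab_frame("top")); print(zt,robot.observe()["time"])
t=cv2.imread("pics/top2.png"); cv2.imwrite("pics/crop2.png",cv2.resize(t[110:250,265:420],None,fx=4,fy=4,interpolation=2))
E
```

```text
0.059889993144494634
True
4.825 [0.52251847 0.06332327 0.10758456] [-1.79990051e+02 -7.93657351e-04  1.01046988e+02] [-1.27168937  0.12498269  5.69870636]
[ 0.5505401  -0.07989689  0.11060065] [-1.2323902  -0.21673696 -1.08265777]
0.10758455677594485 10.1333
```

View pics/crop2.png

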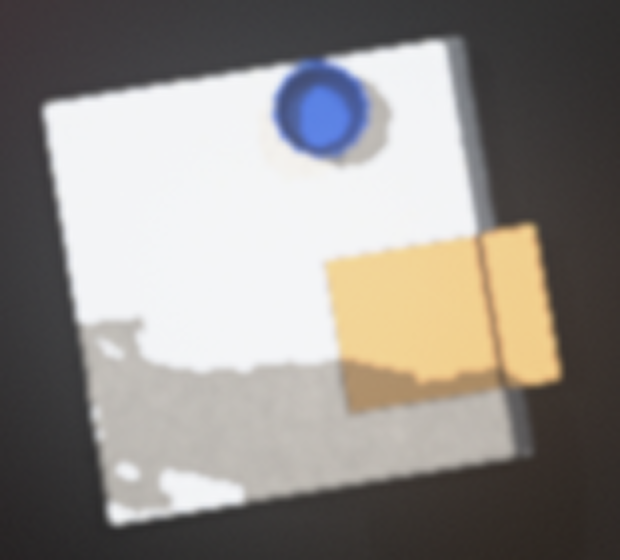

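The lid is now square with the edge. Its line, at crop (480,238)–(508,385), lies just inside the trim's inner border. I'll measure what is left to go.

```bash
cat >> h.py <<'E'
def lidline(img,guess,x0,x1,w=.012):
    """darkest point across the line, at each x_s; returns x_s, y_s"""
    g=cv2.cvtColor(img,cv2.COLOR_BGR2GRAY).astype(np.float32); R=[]
    for xs in np.linspace(x0,x1,30):
        o=np.arange(-w,w,.0003); P=xs*EX+(guess+o)[:,None]*EY
        p=proj("top",np.c_[P,np.full(len(P),.048)]).astype(np.float32)
        v=cv2.remap(g,p[:,:1],p[:,1:],cv2.INTER_CUBIC)[:,0]
        k=v.argmin(); q=np.maximum(np.median(v)-v,0)*(abs(o-o[k])<.005); R.append((xs,guess+(o*q).sum()/q.sum()))
    R=np.array(R); y=R[:,1]; k=abs(y-np.median(y))<.004
    c=np.polyfit(R[k,0],y[k],1); return np.polyval(c,(x0+x1)/2),np.degrees(np.arctan(c[0])),(y[k]-np.polyval(c,R[k,0])).std(),k.sum()
def lidrect(img,roi=(265,110,420,250)):
    u=up(img,roi); c=topix(biggest(lidmask(u)),roi); w=toplane("top",c,.048); s=np.c_[w@EX,w@EY].astype(np.float32)
    return cv2.minAreaRect(s),s.min(0),s.max(0)
E
python3 - <<'E'
from h import *
t=cv2.imread("pics/top2.png"); print(lidrect(t))
r,a,b=lidrect(t)
for g in(-.305,-.302): print(lidline(t,g,a[0]+.008,b[0]-.008),lidline(t,g,a[0]+.04,b[0]-.008))
E
```

```text
(((0.5143107175827026, -0.2719930112361908), (0.11877492815256119, 0.1540924608707428), 0.6919496655464172), array([ 0.45564708, -0.34957615], dtype=float32), array([ 0.5745013 , -0.19537026], dtype=float32))
(np.float64(-0.30419636553864), np.float64(-0.2261263635548108), np.float64(0.0004116678557235064), np.int64(30)) (np.float64(-0.3043071637563966), np.float64(0.12421272124378062), np.float64(0.00023510530779310087), np.int64(30))
(np.float64(-0.30419636556101415), np.float64(-0.22612638793646128), np.float64(0.00041166783221165484), np.int64(30)) (np.float64(-0.3043071637724765), np.float64(0.12421262116766017), np.float64(0.00023510527833907625), np.int64(30))
```

Run:
```python
from h import *
xs=.517; z=.1106
robot.line_to(at(xs,-.1,.19),.25); robot.line_to(at(xs,-.165,.14),.2); robot.line_to(at(xs,-.165,z),.08)
robot.line_to(at(xs,-.1966,z),.03); print(robot.observe()["tool_pos"][:2]@EY)
robot.line_to(at(xs,-.165,z),.1); robot.line_to(at(xs,-.1,.19),.25); robot.line_to(at(xs,.08,.22),.25); robot.pause(.2)
t=robot.grab_frame("top"); cv2.imwrite("pics/top3.png",t); s=robot.grab_frame("side"); cv2.imwrite("pics/side3.png",s); print(robot.observe()["time"])
r,a,b=lidrect(t,(265,110,430,250)); print(r,a,b)
for x0,x1 in((.465,.57),(.5,.565),(.467,.495)): print(lidline(t,-.317,x0,x1,.009))
# trim edge again
for lo,hi,th in((.62,.70,181),(.62,.70,85),(.62,.70,181)):
    P=crossings(t,lo*EX+EDGE*EY,hi*EX+EDGE*EY,.04,th); print(th,len(P),np.median(P@EY))
cv2.imwrite("pics/crop3.png",cv2.resize(t[110:250,265:420],None,fx=4,fy=4,interpolation=2))
cv2.imwrite("pics/side3c.png",cv2.resize(s[160:250,225:375],None,fx=5,fy=5,interpolation=2))
```

```text
-0.1965546289652931
15.5
((0.5150772929191589, -0.28507426381111145), (0.15494419634342194, 0.1188170313835144), 89.83851623535156) [ 0.45550072 -0.36244395] [ 0.57434195 -0.20752057]
(np.float64(-0.31719071849189984), np.float64(0.02040539174803581), np.float64(0.0002314563646992234), np.int64(30))
(np.float64(-0.317118710874356), np.float64(-0.16146406944136413), np.float64(0.00020431947263518734), np.int64(30))
(np.float64(-0.3172700808588299), np.float64(0.3073703920256494), np.float64(0.00020842384104803615), np.int64(30))
181 40 -0.30589999999999995
85 39 -0.31949999999999995
181 40 -0.30589999999999995
```

View pics/crop3.png

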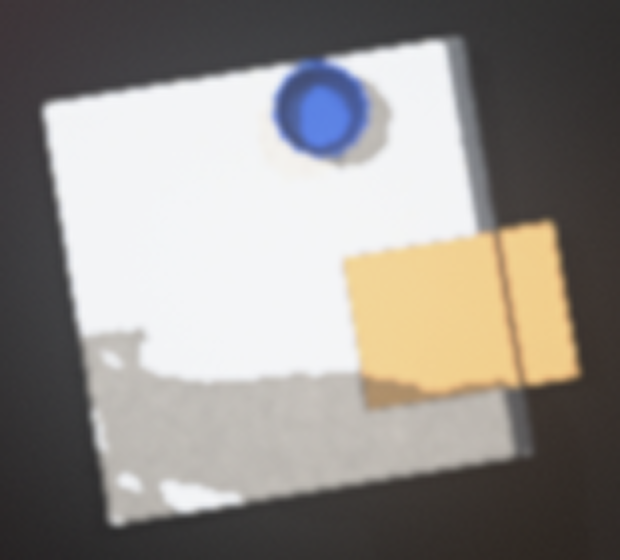

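View pics/side3c.png

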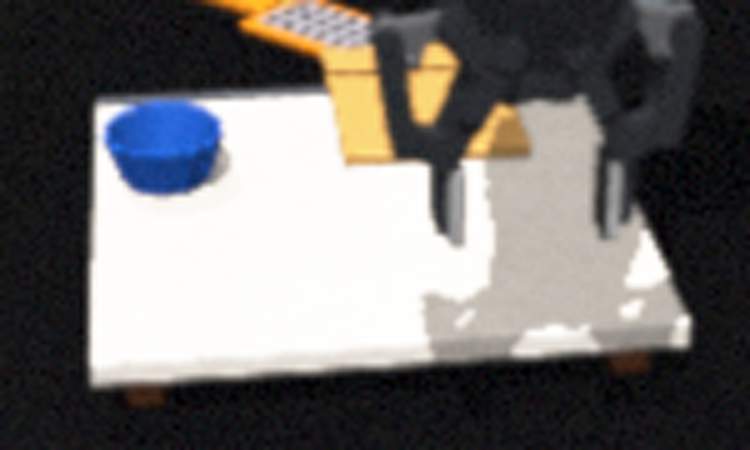

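The line now appears over the edge and square with it. The edge estimates spread by 1–2 mm, so I'll do one independent sub-pixel check on the saved picture, using the lid's ends and a re-measured stand.

Run:
```python
from h import *
t=cv2.imread("pics/top3.png")
def gr(ch): return cv2.merge([t[...,ch]]*3)
def ed(im,x0,x1,y,z,th,w=.014):
    P=crossings(im,x0*EX+y*EY,x1*EX+y*EY,z,th,w=w); return len(P),(np.median(P@EY),np.std(P@EY)) if len(P) else None
print("lid -y end",ed(gr(2),.47,.56,-.357,.048,142), "blue",ed(gr(0),.47,.56,-.357,.048,93))
print("lid +y end",ed(gr(0),.51,.56,-.207,.048,190))
print("stand +y", ed(gr(1),.60,.70,-.0165,.04,145))
for x in(.42,.435,.64,.68):
    o=np.arange(-.298,-.334,-.0015); P=x*EX+o[:,None]*EY; p=proj("top",np.c_[P,np.full(len(P),.04)]).astype(np.float32)
    v=cv2.remap(t[...,1],p[:,:1],p[:,1:],cv2.INTER_LINEAR)[:,0]; print(x,v.tolist())
print(proj("top",[[*(x*EX-.3172*EY),.048] for x in(.465,.565)]))
```

```text
lid -y end (40, (np.float64(-0.35827272727272724), np.float64(0.00023329476265229672))) blue (40, (np.float64(-0.35750909090909083), np.float64(0.0003054545454545431)))
lid +y end (40, (np.float64(-0.2080181818181818), np.float64(0.00023596995186213072)))
stand +y (40, (np.float64(-0.015481818181818199), np.float64(0.00019880635538670844)))
0.42 [180, 179, 173, 165, 149, 133, 117, 103, 97, 92, 91, 87, 82, 75, 66, 59, 54, 51, 49, 49, 49, 49, 49, 49, 48]
0.435 [181, 180, 175, 168, 153, 138, 119, 105, 97, 92, 90, 86, 81, 75, 68, 62, 56, 54, 52, 52, 51, 51, 51, 50, 49]
0.64 [243, 242, 236, 228, 208, 186, 165, 145, 137, 130, 126, 122, 112, 102, 89, 76, 68, 62, 60, 59, 59, 59, 59, 59, 60]
0.68 [243, 242, 240, 230, 218, 191, 164, 147, 133, 129, 125, 118, 110, 97, 84, 71, 62, 57, 54, 54, 54, 54, 54, 54, 55]
[[394.88878844 204.33711385]
 [388.83965107 169.27060063]]
```

The lid's ends are at −0.358 and −0.208, exactly 150 mm apart. That puts the line at −0.317 to −0.318, against an edge at −0.3175 ± 0.001. I'll hand it in after checking that nothing else moved.

Run:
```python
from h import *
t=cv2.imread("pics/top3.png");s=cv2.imread("pics/top0.png")
def cup(t):
    h=cv2.cvtColor(t,cv2.COLOR_BGR2HSV)[110:170,320:375]; m=(h[...,0]>100)&(h[...,0]<125)&(h[...,1]>120); return cv2.minEnclosingCircle(biggest(m))
print(cup(s),cup(t))
robot.job_done(); print(robot.observe()["time"])
```

```text
((25.5, 26.0), 11.543496131896973) ((25.0, 26.0), 11.401854515075684)
the job is handed in; nothing more can be done
the job is handed in; nothing more can be done
```

The lid's dark line now lies above the steel-trimmed edge to within about 1 mm, by my measurements, and I've handed the job in. I pushed the lid's far end with two squared fingertips, 3 mm above the stand. That turned it about 9° to square and slid it out in two pushes, with the gripper clear each time I looked. The clock read 15.5 s at my last look.

**Last checks**
- **Position:** along the slide direction the line measured −0.3172 m directly and −0.318 m from the lid's two ends, which came out 150 mm apart as they should. The edge came out at about −0.3175 m.
- **Squareness:** the line is square with the edge to about 0.2°.
- **Other things:** the cup on the stand stayed within half a pixel of its first place. I did not re-measure the objects on the counter; the gripper passed well above them.

**Disagreements**
- **Edge position:** the single estimates of the edge ranged from −0.3155 to −0.3195 m, depending on which border and threshold I used. The picture is coarse at about 2.9 mm per pixel, so I took the middle value.
- **Lid outline:** a colour-based outline came out too large (119 × 155 mm), and I set it aside for the sharper edge measurements.
- **Lid height:** the two-camera height of the lid top was 41–47 mm, against 48 mm in the text. I found the working height by touching the stand with the fingertips instead.

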